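# Angle the heat-sink bar past the cover post into the amplifier's bay

## Robot

A 6-joint arm with a two-finger parallel gripper is mounted at the origin on the work surface. World frame = base frame: x ahead of the robot, y to its left, z up, the work surface at z = 0. Lengths are in m, angles in degrees, forces in N, time in s.
With the tool pointing down it reaches from about 0.25 to 0.725 m from the base axis. Payload 9.7 kg.
Tool frame: the origin (TCP) lies at the very end of the fingers, on their centre line; the grasp point (between the pads) lies 19 mm behind it; z points along the fingers, y is the line along which they close (so a half turn about z gives the same grasp; the last joint's range is limited). The gripper opens to 85 mm and grips with 20 to 120 N. Pads are 22 mm wide; open, the fingers measure 114 mm over their backs; the gripper's body (76 mm by 85 mm) begins 54 mm behind the grasp point. The pads swing forward as they close: fully open they stand 13 mm farther back than shut.
Start: joints at [68.067, 4.979, 10.078, 95.1, 0, 90], TCP at [0.205, 0.51, 0.231] pointing down, gripper open.
Joint ranges: [-179.16, 179.16], [-48.56, 103.87], [-65.8, 70.77], [-126.05, 130.52], [-82.76, 87.17], [-180, 180]. Speed limits (degrees/s): [127.2, 127.2, 147.25, 180, 180, 180].

## Interface

Orientations are given as [roll, pitch, yaw] about the fixed x, y, z axes, in that order (R = Rz(yaw) Ry(pitch) Rx(roll)).
In Python, from workcell import bot gives the robot as it stands.
- The arm moves only by the tool arm_command, never from a script. Its argument "series" is a list of rows, each a list of 4 numbers: the shift along the tool's x, y, z in m, then the turn about the tool's z in rad. A call has exactly 5 rows; each row is the pose to reach, as a shift and turn from the pose commanded when the call began, along the tool's axes at that moment; what a row does not reach only later rows make up. A row lasts 1/10 s, in which the tool goes at most 50 mm and 8.59 degrees, less where a joint would pass 70% of its speed; a pose out of reach is approached as far as the arm can. A call with a gripper value outside its range is refused whole. "hand" is the finger opening in m, from 0 to 0.0854, set as the call begins (left out, the last holds). The fingers move at their own pace and stop on an object; "grip_force" is the grip in N (left out, the last holds). Time passes only in rows, so rows that repeat a pose let the fingers close, or fill a call up. It gives the time, the measured TCP pose, the force, the opening and the grip force at its end, in the units of the state.
- bot.get_obs(): the state, without advancing time (a new reading comes with each control period).
- bot.camera(name): name is "side" or "top" or "wrist"; returns a dict with "color" (384x512x3 uint8, blue, green, red), "camera_matrix" (3x3 intrinsics, pixels), "xyz" and "orientation" of the camera in the world; the wrist camera has in their place "T_tool_cam" (4x4, takes a point from camera to tool coordinates, whose origin is the TCP and whose axes are the flange's). Camera axes: x right, y up, looking along -z (the intrinsics and any distortion apply to the point x, -y, -z); pixel columns grow to the right and rows downward; lengths in m; the calibration is good to about 2 mm. A picture is of the moment at which its call begins: read the wrist's pose just before it. There is no depth.
- bot.job_done(): hands the job in; it is judged then, once.
Trained networks look in the newest picture that a camera, given by its name, has taken for a name from the list of things; names that differ only in an ending like _2 or _b are one class to them, and where a whole thing is asked for, a point or a joint stands for the part that bears it (a point fixed in the world has none). Each returns a list of dicts, best first, with "confidence" (0 to 1); they miss things now and then, are a little off and sometimes report something else, mostly with a low value. They report only what shows in the picture. A call takes as long as a camera call.
- bot.find_in(camera, target): "location" ([column, row] in pixels, amid what is visible of it).
- bot.mark_of(camera, target): "location" ([column, row] in pixels: a listed point, or the origin of a listed thing).
The state is a dict: "time": time; "q": joint angles; "qd": joint speeds; "joint_efforts": joint torques, N m; "ee_pos": TCP position; "tcp_rot": TCP orientation; "wrist_force": force on the tool from outside, world axes, zero at the start; "torque": the same for the moment, N m; "opening": finger opening in m; "grasp_force": force on a finger pad.
Only numpy, scipy, OpenCV 4.12 (cv2) and the standard library are available. Lean on these libraries where they do the work, as an engineer would, in place of code of your own. Each camera call takes 0.05 s, during which the arm holds its last target. There are 200 camera calls.

## Task

Push the long finned heat-sink bar along the bench into the open bay in the front of the amplifier chassis, until it lies fully home along the bay's back wall. The steel cover post stands in the way, so push one end in behind the post first and then swing the other end in. Only push it with the fingertips, never grip it or lift it off the bench, leave the things around it where they are, and finish clear of everything.

Things in the scene. Friction and masses are not known exactly. Their poses are not given: they have to be found in the camera images.
- bar: loose finned aluminium heat-sink bar, about 0.35 kg, a plain rectangular bar on the outside: 250 mm long (its y), 32 mm wide (its x), 28 mm high, fins along its length on top. Origin: centre of its underside. It lies flat on the bench in front of the chassis, roughly parallel to the bay; it slides and turns on the bench with ordinary dry friction
- bar_left (a point): middle of the bar's end face on its +y end (125 mm from the bar's centre, 14 mm up); at the start the end to the robot's left
- bar_right (a point): middle of the bar's end face on its -y end (125 mm from the bar's centre, 14 mm up); at the start the end to the robot's right
- chassis: fixed aluminium amplifier chassis with an open-topped bay in its front (robot) side; the bench is the bay's floor. Origin: middle of the bay's mouth, at bench height; x points into the bay, y along the mouth to the robot's left. Bay: 300 mm between its side walls (y = -150 to 150 mm; walls 32 mm high), 70 mm deep (mouth x = 0, back wall face x = 70 mm)
- bay_back (a point): middle of the foot of the bay's back wall (70 mm in from the mouth). Behind it is the chassis body, 90 mm deep, 320 mm long, 50 mm high. At the front of each side wall a steel ear, 32 mm high, 6 mm thick, flares 45 degrees outwards towards the robot, out to about x = -20 mm, y = +-177 mm in the chassis frame
- post: fixed round steel cover post, 16 mm in diameter, 45 mm high, in the bay's mouth about 60 mm inside one side wall (which one varies: about x = 0, y = +90 or -90 mm in the chassis frame). Origin: centre of its foot. The gap from post to the far side wall is shorter than the bar. At the mirrored place is only a flush cap that obstructs nothing
- jar: small pale jar with black lid, 44 mm in diameter, 48 mm high, beside the chassis; origin under its centre; leave alone
- spool: solder spool, 52 mm in diameter, 40 mm high, standing on its flange beside the chassis; origin under its centre; leave alone
- calculator: desk calculator, 190 mm (x) by 140 mm (y), 26 mm high, to the robot's right; origin under its centre; leave alone
- meter: multimeter lying on its back, 170 mm (x) by 85 mm (y), 46 mm high, to the robot's left; origin under its centre; leave alone
- screwdriver: screwdriver lying along its x beyond the calculator; leave alone
- fuses: cardboard box of fuses, 50 mm (x) by 75 mm (y), 30 mm high, beyond the multimeter; origin under its centre; leave alone

How it is judged (in metres and radians):
On the way:
1. the bar's end on the post's side is in behind the post while the other end is still outside the bay (((y of post in the frame of chassis below 0 m and x of bar_right in the frame of chassis above 0.02 m and x of bar_left in the frame of chassis below -0.005 m) or (y of post in the frame of chassis above 0 m and x of bar_left in the frame of chassis above 0.02 m and x of bar_right in the frame of chassis below -0.005 m))), for 0.05 s.
At the end, for the whole second after the job is handed in: the bar lies flat on the bench inside the bay, both of its ends within 8 mm of touching the back wall, at rest (x of each of bar_left, bar_right in the frame of chassis above 0.046 m and x of bar in the frame of chassis below 0.058 m and y of bar in the frame of chassis between -0.03 and 0.03 m and height (world z) of bar below 0.005 m and angle between bar's own z axis and vertical below 0.1 rad and linear speed of bar below 0.01 m/s and angular speed of bar below 0.05 rad/s).
It fails at once if the bar is lifted or tipped (more than 8 mm off the bench or tilted more than 0.15 rad) (height (world z) of bar above 0.008 m or angle between bar's own z axis and vertical above 0.15 rad).
It fails at once if the bar is gripped: the open jaws are let down over it, with the grasp point inside the bar (x of the grasp point in the frame of bar between -0.01 and 0.01 m and y of the grasp point in the frame of bar between -0.12 and 0.12 m and height (world z) of the grasp point below 0.042 m).
It fails at once if a bystander is moved more than 25 mm or tipped over (distance of any of jar, spool, calculator, meter, screwdriver, fuses from where it was at the start of the episode above 0.025 m or angle between any of jar, spool's own z axis and vertical above 0.5 rad).
It also fails if it takes over 64 s, if anything falls off the work surface, if the arm or the gripper's body presses on something with over 40 N, if the wrist force passes 120 N, or if a joint passes its speed limit or range.

## Working session

There is one attempt and no reset: what is moved stays moved. The work goes in short steps, Python scripts to look and compute and a tool call to move; the robot and the scene stay as the last step left them, time stands still between calls to the robot, and variables do not carry over. Pictures are saved under pics/ and viewed, at most 10 in all, crops included, and the job is handed in when it is done.

Besides the shell and the picture viewer there is one more tool, called after "Call:" as name(argument=value, ...) on one line, values as JSON. arm_command: Moves the arm, as the interface text tells. Its arguments: {"type":"object","properties":{"series":{"type":"array"},"hand":{"type":"number"},"grip_force":{"type":"number"}},"required":["series"]}

```bash
mkdir -p pics
cat > h.py <<'E'
import numpy as np, cv2
from scipy.spatial.transform import Rotation as R
from workcell import bot
def cam(name):
    o=bot.get_obs(); c=bot.camera(name); return o,c
def pose(c):
    return np.array(c["xyz"]),c["orientation"]
def rot(o):
    o=np.array(o,float)
    return o if o.shape==(3,3) else R.from_euler('xyz',o,degrees=True).as_matrix()
def ray(c,px,z):
    K=np.array(c["camera_matrix"]); p=np.linalg.inv(K)@[px[0],px[1],1]
    d=rot(c["orientation"])@[p[0],-p[1],-p[2]]; o=np.array(c["xyz"])
    return o+d*(z-o[2])/d[2]
def proj(c,P):
    K=np.array(c["camera_matrix"]); q=rot(c["orientation"]).T@(np.array(P)-np.array(c["xyz"]))
    u=K@[q[0],-q[1],-q[2]]; return u[:2]/u[2]
E
python3 - <<'E'
from h import *
H=dict(bar=0,bar_left=.014,bar_right=.014,chassis=0,bay_back=0,post=0,jar=0,spool=0,calculator=0,meter=0,screwdriver=0,fuses=0)
print(bot.get_obs()["ee_pos"],bot.get_obs()["tcp_rot"])
for n in("top","side"):
    c=bot.camera(n); cv2.imwrite(f"pics/{n}0.png",c["color"])
    print(n,[k for k in c],c["xyz"],c["orientation"],np.round(c["camera_matrix"],1).tolist())
    for t,z in H.items():
        m=bot.mark_of(n,t)
        print(t,[(np.round(d["location"]).tolist(),round(d["confidence"],2),np.round(ray(c,d["location"],z)[:2],3).tolist()) for d in m[:2]])
E
```

```text
[0.20535109 0.50998394 0.23056901] [-1.79923479e+02 -2.24378487e-04  1.58067816e+02]
top ['color', 'camera_matrix', 'xyz', 'orientation'] [0.44291611 0.00505963 1.36911246] [ 4.86470984e+00 -8.63792915e-02 -8.99481795e+01] [[486.5, 0.0, 257.0], [0.0, 486.5, 196.9], [0.0, 0.0, 1.0]]
bar [([257.0, 218.0], 0.78, [0.5, 0.002])]
bar_left [([217.0, 225.0], 0.96, [0.481, 0.114])]
bar_right [([299.0, 198.0], 0.78, [0.556, -0.115]), ([246.0, 151.0], 0.69, [0.687, 0.034])]
chassis []
bay_back [([248.0, 152.0], 0.64, [0.688, 0.029])]
post [([286.0, 171.0], 0.4, [0.634, -0.079])]
jar [([338.0, 140.0], 0.67, [0.723, -0.229]), ([214.0, 227.0], 0.2, [0.476, 0.124])]
spool [([168.0, 161.0], 0.87, [0.663, 0.257])]
calculator [([405.0, 260.0], 0.85, [0.382, -0.412])]
meter [([127.0, 264.0], 0.58, [0.372, 0.366])]
screwdriver []
fuses [([135.0, 188.0], 0.75, [0.586, 0.347]), ([216.0, 227.0], 0.26, [0.476, 0.118])]
side ['color', 'camera_matrix', 'xyz', 'orientation'] [ 0.05695281 -0.64268963  0.7276752 ] [ 4.93246005e+01  1.21349562e-02 -3.71090551e+01] [[400.5, 0.0, 261.0], [0.0, 400.5, 191.8], [0.0, 0.0, 1.0]]
bar [([251.0, 203.0], 0.79, [0.518, 0.011])]
bar_left [([214.0, 185.0], 0.56, [0.472, 0.123]), ([318.0, 351.0], 0.48, [0.368, -0.408])]
bar_right [([291.0, 221.0], 0.89, [0.551, -0.116]), ([308.0, 204.0], 0.46, [0.627, -0.094])]
chassis [([252.0, 206.0], 0.24, [0.513, -0.0])]
bay_back [([298.0, 182.0], 0.88, [0.68, 0.005])]
post [([305.0, 205.0], 0.51, [0.629, -0.082])]
jar [([366.0, 220.0], 0.86, [0.715, -0.22])]
spool [([245.0, 146.0], 0.55, [0.663, 0.242])]
calculator [([316.0, 350.0], 0.93, [0.371, -0.4])]
meter [([146.0, 163.0], 0.93, [0.37, 0.349]), ([318.0, 349.0], 0.6, [0.376, -0.401])]
screwdriver [([376.0, 282.0], 0.73, [0.584, -0.365])]
fuses [([203.0, 142.0], 0.55, [0.567, 0.344])]
```

Run:
```python
import cv2
a=cv2.imread("pics/top0.png")[110:250,150:360]
cv2.imwrite("pics/topc.png",cv2.resize(a,(798,532),interpolation=cv2.INTER_CUBIC))
a=cv2.imread("pics/side0.png")[110:260,190:400]
cv2.imwrite("pics/sidec.png",cv2.resize(a,(798,570),interpolation=cv2.INTER_CUBIC))
```

```text
(no output)
```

View pics/topc.png

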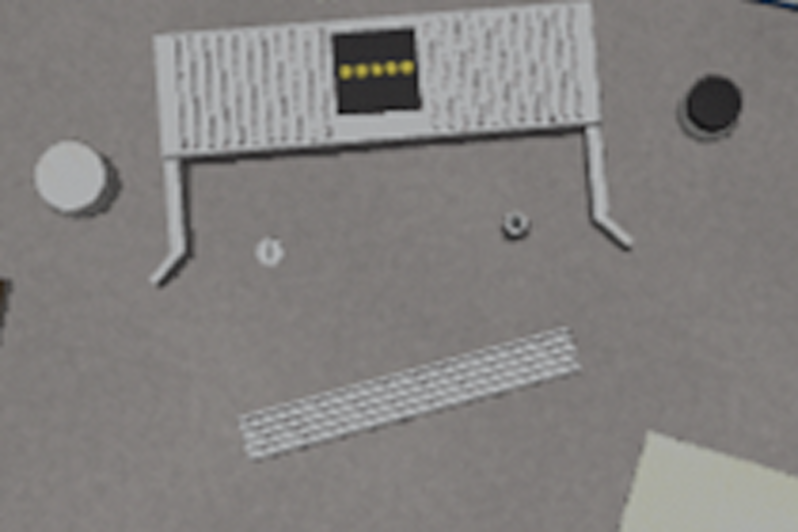

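View pics/sidec.png

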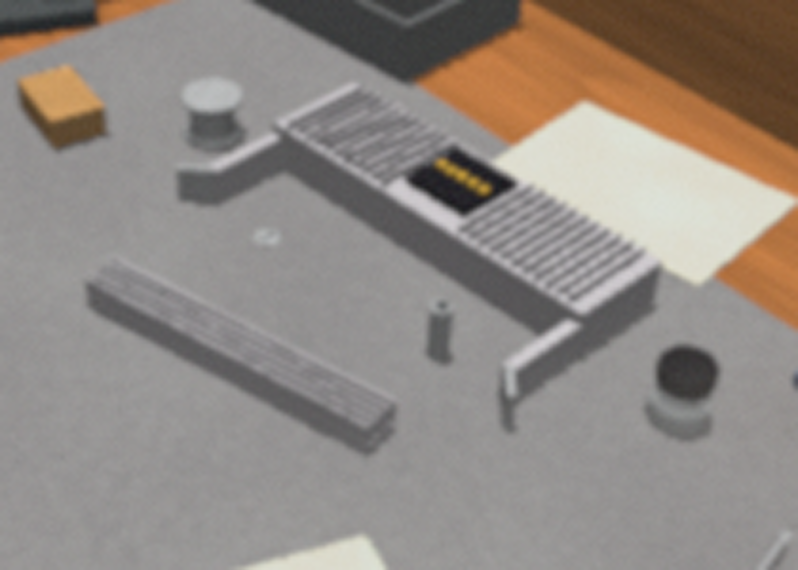

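The top crop (x3.8, offset 150,110) shows the post at (515,222), so it is on the right, and the flush cap at (269,252). The bar's top corners are at (240,415), (570,327), (580,370) and (252,460). The chassis top front edge runs from (165,157) to (600,124). The side view agrees with this layout.

Run:
```python
from h import *
c=bot.camera("top")
f=lambda u,v,z:ray(c,(150+(u+.5)/3.8-.5,110+(v+.5)/3.8-.5),z)[:2]
b=np.array([f(*p,.028) for p in((240,415),(570,327),(580,370),(252,460))])
print("bar",b.round(4).tolist(),b.mean(0),np.degrees(np.arctan2(*( -(b[0]-b[1])[0],(b[0]-b[1])[1]))))
post=f(515,222,.045);cap=f(269,252,0)
e=np.array([f(160,157,.05),f(601,124,.05)])
w=np.array([f(183,250,.032),f(597,217,.032)])
print("post",post,"cap",cap,"edge",e,"len",np.linalg.norm(e[0]-e[1]),"walls",w,np.linalg.norm(w[0]-w[1]))
for d in(cap-post,e[0]-e[1],w[0]-w[1]): print(np.linalg.norm(d),"yaw",np.degrees(np.arctan2(-d[0],d[1])))
print("mid pc",(post+cap)/2,"mid e",e.mean(0))
```

```text
bar [[0.4963, 0.1248], [0.5606, -0.115], [0.5292, -0.122], [0.4637, 0.1159]] [0.51244689 0.00092714] 15.01457257116278
post [ 0.63521438 -0.07418177] cap [0.61896968 0.10673834] edge [[ 0.6815276   0.18219713]
 [ 0.70604848 -0.13636936]] len 0.3195088164393854 walls [[ 0.61625373  0.16701994]
 [ 0.64085089 -0.13483183]] 0.30285228777364703
0.18164794393460917 yaw 5.130789394547872
0.3195088164393854 yaw 4.401525021063307
0.30285228777364703 yaw 4.658599358656478
mid pc [0.62709203 0.01627829] mid e [0.69378804 0.02291388]
```

```bash
cat >> h.py <<'E'
CH=np.array([.626,.0167]); CY=4.6
def w2c(p): return R.from_euler('z',-CY,degrees=True).as_matrix()[:2,:2]@(np.array(p)-CH)
def c2w(p): return R.from_euler('z',CY,degrees=True).as_matrix()[:2,:2]@np.array(p)+CH
def plan(wps,start=None):
    "wps: world x,y,z,yaw; one call each; prints tool-axis shift and turn"
    if start is None:
        o=bot.get_obs(); start=[*o["ee_pos"],o["tcp_rot"][2]]
    s=np.array(start,float); print("start",s.round(4))
    for w in wps:
        w=np.array(w,float); T=R.from_euler('xyz',[180,0,s[3]],degrees=True)
        d=T.inv().apply(w[:3]-s[:3]); a=-((w[3]-s[3]+180)%360-180)
        print(w.round(4),"->",d.round(4).tolist(),round(float(np.radians(a)),4),"len",round(float(np.linalg.norm(d)),3),"turn",round(float(a),1)); s=w
def alongbar(c,yaw,dt,dn):
    "world point dt towards the right end, dn forward (n) from the bar centre c"
    y=np.radians(yaw); return np.array(c)+dt*np.array([np.sin(y),-np.cos(y)])+dn*np.array([np.cos(y),np.sin(y)])
E
python3 - <<'E'
from h import *
c=(.5124,.0009)
A=alongbar(c,15,.165,0); B=alongbar(c,15,.146-.065,0)
o=bot.get_obs(); s=np.array([*o["ee_pos"],158.07]); e=np.array([*A,.12,105])
plan([s+(e-s)/3,s+(e-s)*2/3,e,[*A,.012,105],[*B,.012,105],[*alongbar(c,15,.146-.065+.03,0),.012,105]])
E
```

```text
start [  0.2054   0.5102   0.2312 158.0665]
[  0.322    0.2873   0.1942 140.38  ] -> [-0.1914, -0.1632, 0.0371] 0.3087 len 0.254 turn 17.7
[4.3850e-01 6.4400e-02 1.5710e-01 1.2269e+02] -> [-0.2319, -0.0974, 0.0371] 0.3087 len 0.254 turn 17.7
[  0.5551  -0.1585   0.12   105.    ] -> [-0.2505, -0.0223, 0.0371] 0.3087 len 0.254 turn 17.7
[ 5.551e-01 -1.585e-01  1.200e-02  1.050e+02] -> [0.0, -0.0, 0.108] -0.0 len 0.108 turn -0.0
[ 5.334e-01 -7.730e-02  1.200e-02  1.050e+02] -> [0.084, -0.0, -0.0] -0.0 len 0.084 turn -0.0
[ 5.411e-01 -1.063e-01  1.200e-02  1.050e+02] -> [-0.03, 0.0, 0.0] -0.0 len 0.03 turn -0.0
```

Call:
arm_command(series=[[-0.038,-0.032,0.007,0.062],[-0.076,-0.065,0.015,0.124],[-0.114,-0.097,0.022,0.185],[-0.152,-0.13,0.03,0.247],[-0.19,-0.162,0.037,0.309]], hand=0, grip_force=20)

```text
time: 1.85
ee_pos: [0.3204, 0.2894, 0.1944]
tcp_rot: [180.0, 0.0, 140.3]
wrist_force: [1.7, 0.2, -0.3]
opening: 0.0123
grasp_force: 0.0
```

Call:
arm_command(series=[[-0.046,-0.019,0.007,0.062],[-0.092,-0.039,0.015,0.124],[-0.138,-0.058,0.022,0.185],[-0.184,-0.078,0.03,0.247],[-0.23,-0.097,0.037,0.309]])

```text
time: 2.35
ee_pos: [0.4347, 0.0697, 0.158]
tcp_rot: [179.9, 0.0, 122.5]
wrist_force: [1.2, 1.1, 1.4]
opening: 0.0003
grasp_force: 0.0
```

Call:
arm_command(series=[[-0.049,-0.004,0.007,0.062],[-0.098,-0.009,0.015,0.124],[-0.147,-0.013,0.022,0.185],[-0.196,-0.018,0.03,0.247],[-0.245,-0.022,0.037,0.309]])

```text
time: 2.85
ee_pos: [0.5484, -0.1486, 0.1207]
tcp_rot: [180.0, 0.0, 104.8]
wrist_force: [0.7, 1.9, 0.1]
opening: -0.0003
grasp_force: 0.0
```

Run:
```python
from h import *
c=(.5124,.0009)
A=alongbar(c,15,.165,0); B=alongbar(c,15,.146-.065,0)
plan([[*A,.012,105],[*B,.012,105]])
```

```text
start [  0.5484  -0.1486   0.1207 104.7883]
[ 5.551e-01 -1.585e-01  1.200e-02  1.050e+02] -> [-0.0113, 0.0039, 0.1087] -0.0037 len 0.109 turn -0.2
[ 5.334e-01 -7.730e-02  1.200e-02  1.050e+02] -> [0.084, -0.0, -0.0] -0.0 len 0.084 turn -0.0
```

Call:
arm_command(series=[[-0.012,0.004,0.03,0],[-0.012,0.004,0.06,0],[-0.012,0.004,0.09,0],[-0.012,0.004,0.109,0],[-0.012,0.004,0.109,0]])

```text
time: 3.35
ee_pos: [0.5529, -0.1565, 0.0089]
tcp_rot: [-179.7, -0.2, 104.9]
wrist_force: [-0.3, -0.1, 0.8]
opening: -0.0001
grasp_force: 0.0
```

Call:
arm_command(series=[[0.02,0,0,0],[0.037,0,0,0],[0.054,0,0,0],[0.07,0,0,0],[0.084,0,0,0]])

```text
time: 3.85
ee_pos: [0.5336, -0.0749, 0.0131]
tcp_rot: [179.9, 0.1, 105.0]
wrist_force: [1.9, -5.4, 5.0]
opening: -0.0004
grasp_force: 3.0
```

Call:
arm_command(series=[[-0.02,0,0,0],[-0.03,0,-0.02,0],[-0.03,0,-0.06,0],[-0.03,0,-0.09,0],[-0.03,0,-0.11,0]])

```text
time: 4.35
ee_pos: [0.5413, -0.1039, 0.1246]
tcp_rot: [179.9, 0.0, 105.0]
wrist_force: [0.5, -0.7, 0.2]
opening: 0.0002
grasp_force: 0.0
```

Run:
```python
from h import *
c=bot.camera("top"); cv2.imwrite("pics/top1.png",c["color"])
a=c["color"][110:250,150:360]; cv2.imwrite("pics/top1c.png",cv2.resize(a,(798,532),interpolation=cv2.INTER_CUBIC))
for t in("bar","bar_left","bar_right"):
    print(t,[(np.round(d["location"]).tolist(),round(d["confidence"],2),np.round(ray(c,d["location"],.014 if '_' in t else 0)[:2],3).tolist()) for d in bot.mark_of("top",t)[:2]])
```

```text
bar [([237.0, 220.0], 0.8, [0.493, 0.06]), ([407.0, 264.0], 0.6, [0.371, -0.416])]
bar_left [([192.0, 233.0], 0.76, [0.457, 0.182])]
bar_right [([279.0, 203.0], 0.69, [0.542, -0.058])]
```

View pics/top1c.png

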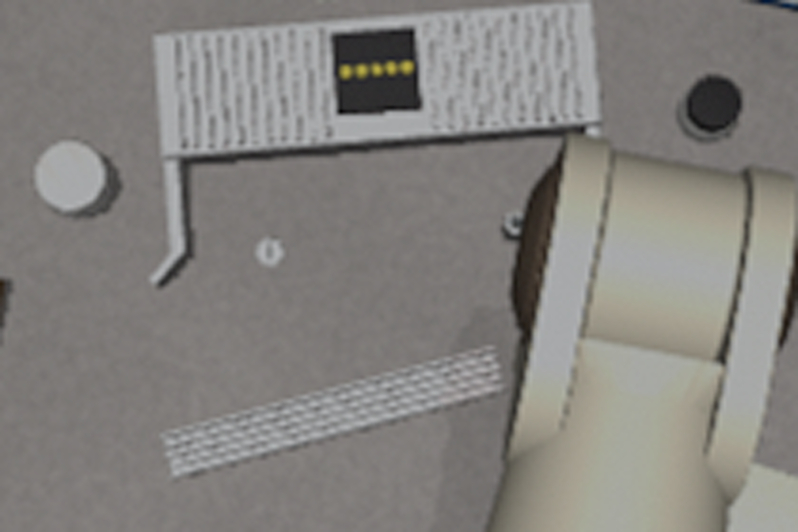

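The bar's top corners in the crop are now at (163,434), (493,347), (502,388) and (173,476). It has slid about 55 mm left along its own axis with almost no turning.

```bash
cat >> h.py <<'E'
def barfit(c,pts,off=(150,110),k=3.8,z=.028):
    b=np.array([ray(c,(off[0]+(u+.5)/k-.5,off[1]+(v+.5)/k-.5),z)[:2] for u,v in pts])
    d=b[0]-b[1]+b[3]-b[2]; m=b.mean(0); yaw=np.degrees(np.arctan2(-d[0],d[1]))
    print("bar world",m.round(4),"yaw",yaw.round(2),"chassis",w2c(m).round(4),(yaw-CY).round(2),"re",w2c(alongbar(m,yaw,.125,0)).round(4),"le",w2c(alongbar(m,yaw,-.125,0)).round(4))
    return m,yaw
def turned(p,about,deg): 
    return R.from_euler('z',deg,degrees=True).as_matrix()[:2,:2]@(np.array(p)-about)+about
E
python3 - <<'E'
from h import *
c=bot.camera("top")
m,y=barfit(c,[(163,434),(493,347),(502,388),(173,476)])
P=alongbar(m,y,.02,-.045); Q=alongbar(m,y,.02,-.027); C=alongbar(m,y,-.19,0)
o=bot.get_obs(); s=np.array([*o["ee_pos"],o["tcp_rot"][2]]); e=np.array([*P,.1,y])
w=[s+(e-s)*i/3 for i in(1,2,3)]+[[*P,.003,y],[*Q,.003,y]]
for a in(9.5,19): w.append([*turned(Q,C,a),.003,y+a])
plan(w)
mm=turned(m,C,19); print("expect",w2c(mm),w2c(alongbar(mm,y+19,.125,0)))
E
```

```text
bar world [0.4991 0.0573] yaw 14.94 chassis [-0.1232  0.0507] 10.34 re [-0.1008 -0.0723] le [-0.1456  0.1736]
start [ 5.405000e-01 -1.041000e-01  1.211000e-01  1.049845e+02]
[ 5.13900e-01 -6.06000e-02  1.14000e-01  7.49697e+01] -> [0.0489, -0.0144, 0.007] 0.5239 len 0.051 turn 30.0
[ 4.87400e-01 -1.71000e-02  1.07000e-01  4.49549e+01] -> [0.0351, -0.0369, 0.007] 0.5239 len 0.051 turn 30.0
[ 0.4608  0.0264  0.1    14.9401] -> [0.0119, -0.0495, 0.007] 0.5239 len 0.051 turn 30.0
[4.60800e-01 2.64000e-02 3.00000e-03 1.49401e+01] -> [-0.0, 0.0, 0.097] -0.0 len 0.097 turn -0.0
[4.78200e-01 3.10000e-02 3.00000e-03 1.49401e+01] -> [0.018, 0.0, 0.0] -0.0 len 0.018 turn -0.0
[5.12500e-01 3.85000e-02 3.00000e-03 2.44401e+01] -> [0.035, 0.0016, 0.0] -0.1658 len 0.035 turn -9.5
[5.45000e-01 5.16000e-02 3.00000e-03 3.39401e+01] -> [0.035, 0.0016, 0.0] -0.1658 len 0.035 turn -9.5
expect [-0.06420013  0.07195051] [-0.00295105 -0.03701531]
```

Call:
arm_command(series=[[0.01,-0.003,0.001,0.105],[0.02,-0.006,0.002,0.21],[0.03,-0.009,0.004,0.314],[0.04,-0.012,0.006,0.419],[0.049,-0.014,0.007,0.524]], hand=0.085)

```text
time: 5.1
ee_pos: [0.5135, -0.0603, 0.1132]
tcp_rot: [-179.8, 0.0, 74.7]
wrist_force: [-0.9, -0.2, -1.2]
opening: 0.0721
grasp_force: 0.0
```

Call:
arm_command(series=[[0.007,-0.007,0.001,0.105],[0.014,-0.015,0.002,0.21],[0.021,-0.022,0.004,0.314],[0.028,-0.03,0.006,0.419],[0.035,-0.037,0.007,0.524]])

```text
time: 5.6
ee_pos: [0.4868, -0.017, 0.1062]
tcp_rot: [-179.9, 0.1, 44.7]
wrist_force: [-0.1, 0.4, -0.2]
opening: 0.0851
grasp_force: 0.0
```

Call:
arm_command(series=[[0.003,-0.01,0.001,0.105],[0.005,-0.02,0.002,0.21],[0.007,-0.03,0.004,0.314],[0.01,-0.04,0.006,0.419],[0.012,-0.05,0.007,0.524]])

```text
time: 6.1
ee_pos: [0.4601, 0.0268, 0.0993]
tcp_rot: [-180.0, 0.1, 14.6]
wrist_force: [-0.2, 0.4, -0.5]
opening: 0.0848
grasp_force: 0.0
```

Run:
```python
from h import *
m,y=(.4991,.0573),14.94
P=alongbar(m,y,.02,-.045); print(bot.get_obs()["opening"])
plan([[*P,.003,y]])
```

```text
0.08476065795297216
start [ 0.4601  0.0268  0.0993 14.6455]
[4.608e-01 2.640e-02 3.000e-03 1.494e+01] -> [0.0005, 0.0006, 0.0963] -0.0051 len 0.096 turn -0.3
```

Call:
arm_command(series=[[0,0,0.03,0],[0,0,0.06,0],[0,0,0.08,-0.005],[0,0,0.096,-0.005],[0,0,0.096,-0.005]])

```text
time: 6.6
ee_pos: [0.4586, 0.0263, 0.0016]
tcp_rot: [-179.9, 0.3, 15.2]
wrist_force: [-0.8, -0.2, -0.2]
opening: 0.0848
grasp_force: 0.0
```

Call:
arm_command(series=[[0.005,0,0,0],[0.009,0,0,0],[0.013,0,0,0],[0.016,0,0,0],[0.018,0,0,0]])

```text
time: 7.1
ee_pos: [0.4792, 0.031, 0.0053]
tcp_rot: [180.0, -0.0, 15.2]
wrist_force: [-3.1, -1.4, 2.0]
opening: 0.0854
grasp_force: 1.7
```

Call:
arm_command(series=[[0.007,0,0,-0.033],[0.014,0,0,-0.066],[0.021,0,0,-0.1],[0.028,0.001,0,-0.133],[0.035,0.0015,0,-0.166]])

```text
time: 7.6
ee_pos: [0.5125, 0.0384, 0.0051]
tcp_rot: [180.0, 0.1, 24.7]
wrist_force: [-5.0, -0.6, 3.2]
opening: 0.0854
grasp_force: 2.6
```

Call:
arm_command(series=[[0.007,0,0,-0.033],[0.014,0,0,-0.066],[0.021,0,0,-0.1],[0.028,0.001,0,-0.133],[0.035,0.0015,0,-0.166]])

```text
time: 8.1
ee_pos: [0.5455, 0.0521, 0.005]
tcp_rot: [-180.0, 0.0, 34.3]
wrist_force: [-4.9, -3.3, 4.3]
opening: 0.0849
grasp_force: 2.8
```

Call:
arm_command(series=[[-0.015,0,0,0],[-0.03,0,0,0],[-0.05,0,-0.04,0],[-0.08,0,-0.08,0],[-0.12,0.01,-0.11,0]], hand=0)

```text
time: 8.6
ee_pos: [0.4525, -0.0226, 0.1166]
tcp_rot: [180.0, -0.1, 34.4]
wrist_force: [1.5, -0.5, 1.0]
opening: 0.0121
grasp_force: 0.0
```

Run:
```python
from h import *
c=bot.camera("top"); a=c["color"][110:250,150:360]; cv2.imwrite("pics/top2c.png",cv2.resize(a,(798,532),interpolation=cv2.INTER_CUBIC))
```

```text
(no output)
```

View pics/top2c.png

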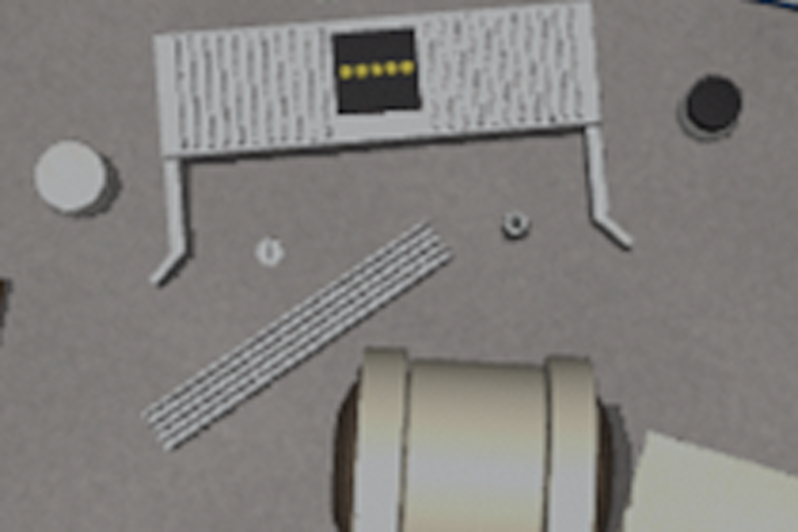

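Bar corners in the crop: (142,415), (428,221), (453,257) and (168,450). The right end now sits left of the post, aimed just behind it.

Run:
```python
from h import *
c=bot.camera("top")
m,y=barfit(c,[(142,415),(428,221),(453,257),(168,450)])
post=np.array([.6352,-.0742]); yy=np.radians(y); n=np.array([np.cos(yy),np.sin(yy)]);t=np.array([np.sin(yy),-np.cos(yy)])
print("post chassis",w2c(post),"post n,t from c",(post-m)@n,(post-m)@t)
```

```text
bar world [0.5543 0.0828] yaw 34.37 chassis [-0.0661  0.0717] 29.77 re [-0.0041 -0.0368] le [-0.1282  0.1802]
post chassis [ 0.00188028 -0.09134503] post n,t from c -0.021883793602065216 0.17526766283375952
```

Run:
```python
from h import *
m,y=np.array([.5543,.0828]),34.37
P=alongbar(m,y,.01,-.045);Q=alongbar(m,y,.01,-.017)
m2=alongbar(m,y,0,.01)
E=alongbar(m2,y,-.165,0); F=alongbar(m2,y,-.136+.088,0); U=alongbar(m,y,.01,-.05)
V=alongbar(m,y,-.11,-.09)
plan([[*P,.06,y],[*P,.003,y],[*Q,.003,y],[*U,.09,y],[*V,.1,y+45],[*E,.1,y+90],[*E,.012,y+90]])
```

```text
start [ 4.52700e-01 -2.49000e-02  1.19100e-01  3.41623e+01]
[ 0.5228  0.0491  0.06   34.37  ] -> [0.0996, -0.0219, 0.0591] -0.0036 len 0.118 turn -0.2
[5.228e-01 4.910e-02 3.000e-03 3.437e+01] -> [0.0, -0.0, 0.057] -0.0 len 0.057 turn -0.0
[5.459e-01 6.490e-02 3.000e-03 3.437e+01] -> [0.028, -0.0, -0.0] -0.0 len 0.028 turn -0.0
[ 0.5187  0.0463  0.09   34.37  ] -> [-0.033, 0.0, -0.087] -0.0 len 0.093 turn -0.0
[ 0.4179  0.1228  0.1    79.37  ] -> [-0.04, -0.12, -0.01] -0.7854 len 0.127 turn -45.0
[4.6940e-01 2.2460e-01 1.0000e-01 1.2437e+02] -> [0.1096, 0.0318, 0.0] -0.7854 len 0.114 turn -45.0
[4.6940e-01 2.2460e-01 1.2000e-02 1.2437e+02] -> [-0.0, -0.0, 0.088] -0.0 len 0.088 turn -0.0
```

Call:
arm_command(series=[[0.03,-0.007,0.015,0],[0.06,-0.014,0.03,0],[0.09,-0.02,0.045,0],[0.1,-0.022,0.059,0],[0.1,-0.022,0.059,-0.004]], hand=0.085)

```text
time: 9.2
ee_pos: [0.522, 0.0522, 0.0526]
tcp_rot: [-179.9, 0.2, 34.6]
wrist_force: [-1.0, 0.1, 0.3]
opening: 0.0724
grasp_force: 0.0
```

Call:
arm_command(series=[[0,0,0.02,0],[0,0,0.04,0],[0,0,0.055,0],[0,0,0.057,0],[0.003,0,0.057,0]])

```text
time: 9.7
ee_pos: [0.5247, 0.0525, -0.0014]
tcp_rot: [-180.0, 0.0, 34.4]
wrist_force: [-0.2, -0.0, -0.0]
opening: 0.0852
grasp_force: 0.0
```

Call:
arm_command(series=[[0.007,0,0,0],[0.013,0,0,0],[0.018,0,0,0],[0.022,0,0,0],[0.025,0,0,0]])

```text
time: 10.2
ee_pos: [0.5455, 0.0669, -0.0013]
tcp_rot: [180.0, 0.1, 34.4]
wrist_force: [-6.1, -4.3, 6.1]
opening: 0.0852
grasp_force: 3.5
```

Call:
arm_command(series=[[-0.015,0,0,0],[-0.03,0,0,0],[-0.033,0,-0.03,0],[-0.033,0,-0.06,0],[-0.033,0,-0.087,0]])

```text
time: 10.7
ee_pos: [0.5187, 0.0485, 0.0869]
tcp_rot: [180.0, -0.0, 34.4]
wrist_force: [1.0, 0.7, -0.1]
opening: 0.0851
grasp_force: 0.0
```

Call:
arm_command(series=[[-0.01,-0.025,-0.002,-0.14],[-0.02,-0.05,-0.004,-0.29],[-0.03,-0.075,-0.006,-0.44],[-0.04,-0.1,-0.008,-0.59],[-0.04,-0.12,-0.01,-0.73]], hand=0)

```text
time: 11.2
ee_pos: [0.4165, 0.1254, 0.0959]
tcp_rot: [180.0, -0.0, 76.6]
wrist_force: [0.8, 0.1, -0.3]
opening: 0.0119
grasp_force: 0.0
```

Run:
```python
from h import *
m,y=np.array([.5543,.0828]),34.37
m2=alongbar(m,y,0,.01)
E=alongbar(m2,y,-.165,0); F=alongbar(m2,y,-.136+.088,0)
plan([[*E,.1,y+87],[*E,.012,y+90],[*F,.012,y+90]])
c=bot.camera("top")
for t in("bar_left","bar_right"):
    for d in bot.mark_of("top",t)[:1]: print(t,d["confidence"],w2c(ray(c,d["location"],.014)[:2]))
print("expect",w2c(alongbar(m2,y,-.125,0)),w2c(alongbar(m2,y,.125,0)))
```

```text
start [ 0.4165  0.1254  0.0959 76.6053]
[4.6940e-01 2.2460e-01 1.0000e-01 1.2137e+02] -> [0.1088, 0.0285, -0.0041] -0.7813 len 0.113 turn -44.8
[4.6940e-01 2.2460e-01 1.2000e-02 1.2437e+02] -> [0.0, -0.0, 0.088] -0.0524 len 0.088 turn -3.0
[5.3550e-01 1.2810e-01 1.2000e-02 1.2437e+02] -> [-0.117, -0.0, -0.0] -0.0 len 0.117 turn -0.0
bar_left 0.68 [0.05896834 0.22835064]
bar_right 0.61 [ 0.00249391 -0.02794954]
expect [-0.11955258  0.18510574] [ 0.0045773  -0.03190065]
```

Call:
arm_command(series=[[0.02,0.005,-0.004,-0.145],[0.045,0.012,-0.004,-0.29],[0.07,0.018,-0.004,-0.44],[0.095,0.025,-0.004,-0.585],[0.109,0.0285,-0.004,-0.73]])

```text
time: 11.85
ee_pos: [0.4727, 0.2248, 0.0989]
tcp_rot: [180.0, 0.0, 118.2]
wrist_force: [-1.0, -0.8, -0.2]
opening: 0.0001
grasp_force: 0.0
```

Run:
```python
from h import *
m,y=np.array([.5543,.0828]),34.37
m2=alongbar(m,y,0,.01)
E=alongbar(m2,y,-.165,0); G=alongbar(m2,y,-.1,0); F=alongbar(m2,y,-.136+.088,0)
plan([[*E,.012,y+90],[*G,.012,y+90],[*F,.012,y+90]])
```

```text
start [4.727000e-01 2.248000e-01 9.890000e-02 1.182406e+02]
[4.6940e-01 2.2460e-01 1.2000e-02 1.2437e+02] -> [0.0014, -0.003, 0.0869] -0.107 len 0.087 turn -6.1
[5.0610e-01 1.7100e-01 1.2000e-02 1.2437e+02] -> [-0.065, 0.0, 0.0] -0.0 len 0.065 turn -0.0
[5.3550e-01 1.2810e-01 1.2000e-02 1.2437e+02] -> [-0.052, -0.0, -0.0] -0.0 len 0.052 turn -0.0
```

Call:
arm_command(series=[[0.001,-0.003,0.02,-0.107],[0.001,-0.003,0.045,-0.107],[0.001,-0.003,0.07,-0.107],[0.001,-0.003,0.087,-0.107],[0.001,-0.003,0.087,-0.107]])

```text
time: 12.35
ee_pos: [0.4672, 0.2222, 0.0097]
tcp_rot: [-179.8, -0.0, 124.0]
wrist_force: [-0.1, 0.3, 0.5]
opening: -0.0003
grasp_force: 0.0
```

Call:
arm_command(series=[[-0.015,0,0,0],[-0.03,0,0,0],[-0.045,0,0,0],[-0.055,0,0,0],[-0.065,0,0,0]])

```text
time: 12.85
ee_pos: [0.5056, 0.1691, 0.0135]
tcp_rot: [179.9, -0.1, 124.2]
wrist_force: [-3.2, 5.0, 5.7]
opening: -0.0
grasp_force: 3.2
```

Call:
arm_command(series=[[-0.01,0,0,0],[-0.02,0,0,0],[-0.03,0,0,0],[-0.04,0,0,0],[-0.05,0,0,0]])

```text
time: 13.35
ee_pos: [0.5335, 0.1279, 0.0135]
tcp_rot: [179.9, -0.1, 124.2]
wrist_force: [-3.7, 5.3, 5.4]
opening: -0.0001
grasp_force: 3.3
```

Call:
arm_command(series=[[0.02,0,0,0],[0.04,0,-0.03,0.05],[0.07,0.02,-0.07,0.15],[0.1,0.04,-0.1,0.25],[0.13,0.06,-0.11,0.35]])

```text
time: 13.85
ee_pos: [0.5112, 0.2705, 0.1271]
tcp_rot: [179.6, -0.1, 103.8]
wrist_force: [1.5, -0.2, -0.0]
opening: 0.0003
grasp_force: 0.0
```

Run:
```python
from h import *
c=bot.camera("top"); a=c["color"][110:250,150:360]; cv2.imwrite("pics/top3c.png",cv2.resize(a,(798,532),interpolation=cv2.INTER_CUBIC))
```

```text
(no output)
```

View pics/top3c.png

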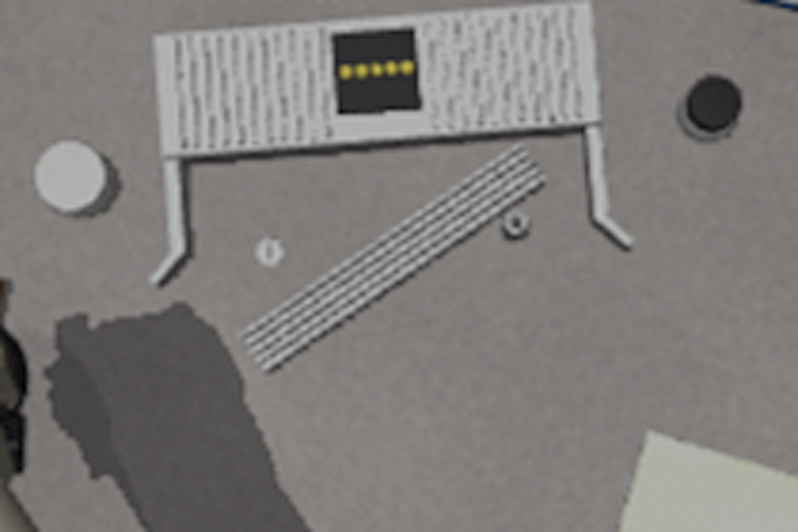

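The right end is now behind the post. Corners are (243,337), (521,146), (547,182) and (268,373), and the post is just clear at (515,222).

Run:
```python
from h import *
c=bot.camera("top")
m,y=barfit(c,[(243,337),(521,146),(547,182),(268,373)])
post=np.array([.6352,-.0742]); 
def pn(m,y):
    yy=np.radians(y); return np.array([(post-m)@[np.cos(yy),np.sin(yy)],(post-m)@[np.sin(yy),-np.cos(yy)]]).round(4)
print("post n,t",pn(m,y))
for D in(.1,.125,.15):
  C=alongbar(m,y,D,0)
  for a in(-10,-20,y*-1+CY):
    mm=turned(m,C,a); print(D,round(a,1),w2c(mm).round(4),"le",w2c(alongbar(mm,y+a,-.125,.0)).round(4),"farright",w2c(alongbar(mm,y+a,.125,.016)).round(4),"post",pn(mm,y+a))
```

```text
bar world [0.6103 0.0123] yaw 34.7 chassis [-0.016  -0.0031] 30.1 re [ 0.0467 -0.1113] le [-0.0787  0.105 ]
post n,t [-0.0288  0.0853]
0.1 -10 [-0.0002  0.0043] le [-0.0432  0.1217] farright [ 0.0577 -0.1076] post [-0.0309  0.0905]
0.1 -20 [0.0166 0.0088] le [-0.0053  0.1319] farright [ 0.0543 -0.1114] post [-0.0321  0.096 ]
0.1 -30.1 [0.0341 0.0104] le [0.0341 0.1354] farright [ 0.0501 -0.1146] post [-0.0322  0.1017]
0.125 -10 [0.0037 0.0061] le [-0.0392  0.1235] farright [ 0.0617 -0.1058] post [-0.0352  0.0909]
0.125 -20 [0.0247 0.0118] le [0.0028 0.1349] farright [ 0.0624 -0.1085] post [-0.0406  0.0975]
0.125 -30.1 [0.0467 0.0137] le [0.0467 0.1387] farright [ 0.0627 -0.1113] post [-0.0448  0.1051]
0.15 -10 [0.0077 0.008 ] le [-0.0353  0.1254] farright [ 0.0656 -0.1039] post [-0.0396  0.0913]
0.15 -20 [0.0329 0.0148] le [0.011  0.1379] farright [ 0.0706 -0.1055] post [-0.0492  0.0991]
0.15 -30.1 [0.0592 0.0171] le [0.0592 0.1421] farright [ 0.0752 -0.1079] post [-0.0573  0.1085]
```

Run:
```python
from h import *
m,y=np.array([.6103,.0123]),34.7
P=alongbar(m,y,-.03,-.05);Q=alongbar(m,y,-.03,-.028);C=alongbar(m,y,.125,0)
V=alongbar(m,y,-.1,-.1)
w=[[*V,.12,y+35],[*P,.1,y],[*P,.003,y],[*Q,.003,y]]
Q=alongbar(m,y,-.03,-.026)
for a in(-10,-20,-30.1): w.append([*turned(Q,C,a),.003,y+a])
plan(w)
```

```text
start [  0.5106   0.2726   0.125  104.0816]
[4.712e-01 3.760e-02 1.200e-01 6.970e+01] -> [-0.2184, -0.0954, 0.005] 0.6001 len 0.238 turn 34.4
[5.521e-01 8.500e-03 1.000e-01 3.470e+01] -> [0.0008, 0.086, 0.02] 0.6109 len 0.088 turn 35.0
[5.521e-01 8.500e-03 3.000e-03 3.470e+01] -> [0.0, -0.0, 0.097] -0.0 len 0.097 turn -0.0
[5.702e-01 2.100e-02 3.000e-03 3.470e+01] -> [0.022, -0.0, -0.0] -0.0 len 0.022 turn -0.0
[5.931e-01 3.950e-02 3.000e-03 2.470e+01] -> [0.0293, -0.0022, -0.0] 0.1745 len 0.029 turn 10.0
[6.17e-01 5.29e-02 3.00e-03 1.47e+01] -> [0.0273, -0.0022, -0.0] 0.1745 len 0.027 turn 10.0
[6.431e-01 6.190e-02 3.000e-03 4.600e+00] -> [0.0276, -0.0022, -0.0] 0.1763 len 0.028 turn 10.1
```

Call:
arm_command(series=[[-0.043,-0.019,0,0.12],[-0.086,-0.038,0,0.24],[-0.13,-0.057,0,0.36],[-0.174,-0.076,0.003,0.48],[-0.218,-0.095,0.005,0.6]], hand=0.085)

```text
time: 14.45
ee_pos: [0.4698, 0.032, 0.1173]
tcp_rot: [180.0, 0.0, 69.5]
wrist_force: [1.2, -0.8, 0.1]
opening: 0.0724
grasp_force: 0.0
```

Call:
arm_command(series=[[0,0.02,0.004,0.125],[0,0.04,0.008,0.25],[0,0.06,0.012,0.37],[0,0.08,0.016,0.49],[0,0.086,0.02,0.61]])

```text
time: 14.95
ee_pos: [0.5524, 0.003, 0.0968]
tcp_rot: [180.0, 0.0, 34.5]
wrist_force: [0.4, 0.0, -0.4]
opening: 0.0851
grasp_force: 0.0
```

Run:
```python
from h import *
m,y=np.array([.6103,.0123]),34.7
plan([[*alongbar(m,y,-.03,-.05),.003,y]])
```

```text
start [5.52400e-01 3.00000e-03 9.68000e-02 3.44696e+01]
[5.521e-01 8.500e-03 3.000e-03 3.470e+01] -> [0.0029, -0.0047, 0.0938] -0.004 len 0.094 turn -0.2
```

Call:
arm_command(series=[[0.003,-0.005,0.03,0],[0.003,-0.005,0.06,0],[0.003,-0.005,0.08,0],[0.003,-0.005,0.094,-0.004],[0.003,-0.005,0.094,-0.004]])

```text
time: 15.45
ee_pos: [0.5495, 0.01, 0.0015]
tcp_rot: [-179.9, 0.2, 35.0]
wrist_force: [-1.3, 0.0, 0.4]
opening: 0.0846
grasp_force: 0.0
```

Call:
arm_command(series=[[0.006,0,0,0],[0.012,0,0,0],[0.017,0,0,0],[0.02,0,0,0],[0.022,0,0,0]])

```text
time: 15.95
ee_pos: [0.5692, 0.0239, 0.0037]
tcp_rot: [180.0, -0.0, 35.1]
wrist_force: [0.3, -0.5, -0.2]
opening: 0.085
grasp_force: 0.0
```

Call:
arm_command(series=[[0.006,0,0,0.035],[0.012,-0.001,0,0.07],[0.018,-0.001,0,0.105],[0.024,-0.002,0,0.14],[0.029,-0.002,0,0.175]])

```text
time: 16.45
ee_pos: [0.591, 0.0419, 0.0034]
tcp_rot: [-180.0, 0.1, 25.0]
wrist_force: [-3.3, -1.3, 2.5]
opening: 0.0851
grasp_force: 1.9
```

Call:
arm_command(series=[[0.006,0,0,0.035],[0.012,-0.001,0,0.07],[0.018,-0.001,0,0.105],[0.023,-0.002,0,0.14],[0.027,-0.002,0,0.175]])

```text
time: 16.95
ee_pos: [0.6146, 0.0552, 0.0034]
tcp_rot: [-180.0, 0.1, 14.9]
wrist_force: [-3.3, -0.0, 2.4]
opening: 0.0849
grasp_force: 1.8
```

Run:
```python
from h import *
m,y=np.array([.6103,.0123]),34.7
C=alongbar(m,y,.125,0);Q=alongbar(m,y,-.03,-.026)
plan([[*turned(Q,C,-30.1),.003,CY]])
c=bot.camera("top"); a=c["color"][110:250,150:360]; cv2.imwrite("pics/top4c.png",cv2.resize(a,(798,532),interpolation=cv2.INTER_CUBIC))
```

```text
start [6.1460e-01 5.5200e-02 3.4000e-03 1.4938e+01]
[6.431e-01 6.190e-02 3.000e-03 4.600e+00] -> [0.0293, 0.0009, 0.0004] 0.1804 len 0.029 turn 10.3
```

View pics/top4c.png

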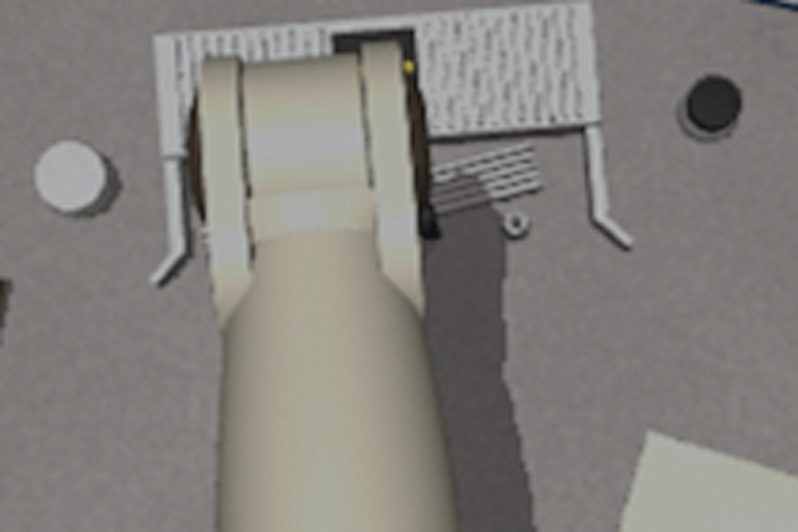

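The arm hides the left part, but the bar's right end is visible at about (540,150–185), behind the post and swinging as planned.

Call:
arm_command(series=[[0.006,0,0,0.035],[0.012,0,0,0.07],[0.018,0.001,0,0.105],[0.024,0.001,0,0.14],[0.029,0.001,0,0.18]])

```text
time: 17.5
ee_pos: [0.6434, 0.0582, 0.0033]
tcp_rot: [-179.8, 0.0, 5.1]
wrist_force: [-2.3, 0.0, 1.1]
opening: 0.0853
grasp_force: 0.9
```

Call:
arm_command(series=[[0.001,0,0,0],[0.003,0,0,0],[0.004,0,0,0],[0.005,0,0,0],[0.006,0,0,0]])

```text
time: 18.0
ee_pos: [0.6495, 0.0581, 0.0033]
tcp_rot: [-179.8, 0.0, 5.1]
wrist_force: [-1.6, -1.0, 0.4]
opening: 0.0851
grasp_force: 1.3
```

Run:
```python
from h import *
o=bot.get_obs(); print(w2c(o["ee_pos"][:2]),o["tcp_rot"][2],o["wrist_force"],o["torque"])
```

```text
[0.02670725 0.03937085] 5.09675938617637 [-1.62966733 -1.00393146  0.38648778] [-0.13315761  0.50346267 -0.07668414]
```

Call:
arm_command(series=[[0.0005,0,0,0],[0.001,0,0,0],[0.0015,0,0,0],[0.002,0,0,0],[0.0025,0,0,0]])

```text
time: 18.5
ee_pos: [0.6509, 0.0584, 0.0032]
tcp_rot: [-179.8, 0.1, 5.1]
wrist_force: [-11.9, 0.7, 3.5]
opening: 0.0851
grasp_force: 5.4
```

Call:
arm_command(series=[[0.0003,0,0,0],[0.0006,0,0,0],[0.001,0,0,0],[0.001,0,0,0],[0.001,0,0,0]])

```text
time: 19.0
ee_pos: [0.6509, 0.0584, 0.0031]
tcp_rot: [-179.8, 0.2, 5.1]
wrist_force: [-14.4, 0.5, 6.6]
opening: 0.0848
grasp_force: 7.1
```

Call:
arm_command(series=[[-0.01,0,0,0],[-0.025,0,0,0],[-0.04,0,-0.02,0],[-0.06,0,-0.05,0],[-0.08,0,-0.09,0]])

```text
time: 19.5
ee_pos: [0.5721, 0.051, 0.093]
tcp_rot: [-179.8, 0.1, 5.1]
wrist_force: [0.2, 0.0, 0.8]
opening: 0.0854
grasp_force: 0.0
```

Call:
arm_command(series=[[-0.05,0,-0.01,0],[-0.09,0,-0.02,0],[-0.13,0,-0.03,0],[-0.17,0,-0.04,0],[-0.2,0,-0.05,0]])

```text
time: 20.0
ee_pos: [0.3726, 0.033, 0.144]
tcp_rot: [-179.8, -0.1, 5.1]
wrist_force: [1.0, -0.2, 0.4]
opening: 0.0852
grasp_force: 0.0
```

Run:
```python
from h import *
c=bot.camera("top"); a=c["color"][110:250,150:360]; cv2.imwrite("pics/top5c.png",cv2.resize(a,(798,532),interpolation=cv2.INTER_CUBIC))
```

```text
(no output)
```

View pics/top5c.png

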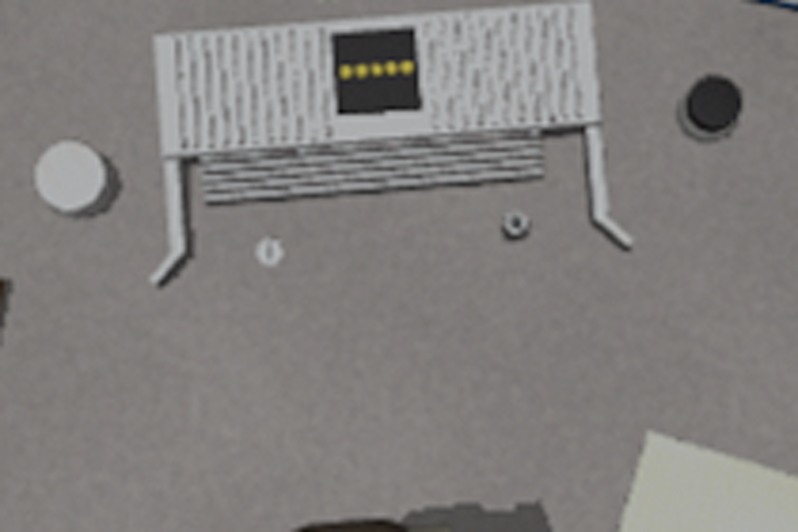

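The bar lies parallel to and against the back wall. Its near edge runs from (206,204) to (543,179), and the chassis edge has the same slope. It is roughly centred in the bay, and the arm is clear.

Run:
```python
from workcell import bot
print(bot.job_done())
```

```text
the job is handed in; nothing more can be done
None
```

The bar was pushed right end first behind the post, swung in, and by the last picture and the push force lies flat along the bay's back wall with the arm clear; the job is handed in, but no verdict came back.

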